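Clip the picture light onto the drawing board

ROBOT

A 7-joint arm with a two-finger parallel gripper is mounted at the origin on the work surface. World frame = base frame: x ahead of the robot, y to its left, z up, the work surface at z = 0. Lengths are in m, angles in rad, forces in N, time in s.
With the tool pointing down it reaches from about 0.425 to 0.825 m from the base axis. Payload 3.6 kg.
Tool frame: the origin (TCP) lies where the fingers leave the gripper's body, on its centre line; the fingertips stand 73 mm ahead of it and the grasp point (between the pads) lies 54 mm ahead of it; x points along the fingers, y is the direction in which the jaws open and shut, and the axes are right-handed (so a half turn about x gives the same grasp; the last joint's range is limited). The gripper opens to 85 mm and grips with 20 to 120 N. Pads are 22 mm wide; open, the fingers measure 114 mm over their backs; the gripper's body (76 mm by 85 mm) begins 54 mm behind the grasp point. The pads swing forward as they close: fully open they stand 13 mm farther back than shut.
Start: joints at [-1.204, 0.615, -0.013, 1.423, 0.008, 1.103, -0.04], TCP at [0.249, 0.6, 0.304] pointing down, gripper open.
Joint ranges: [-3.12, 3.12], [-0.3, 2.06], [-1.34, 1.32], [0.26, 2.42], [-1.36, 4.5], [0.01, 1.98], [-2.84, 2.84]. Speed limits (rad/s): [2.79, 2.79, 3.14, 3.14, 3.14, 3.14, 3.14].

INTERFACE

Orientations are given as a unit quaternion [x, y, z, w].
In Python, from station import arm, snapshot, camera_info, ticket gives the robot as it stands. Calls block until the motion is done:
- arm.movep(position, orientation): joint-space move of the TCP to a pose.
- arm.line_to(position, velocity=0.15, ori=None): straight line of the TCP; ori=None keeps the orientation; velocity is the mean speed in m/s.
- arm.move_j(angles): joint-space move.
- arm.move_gripper(opening, effort=None): opening from 0.0 (shut) to 1.0 (fully open); effort is the grip in N (None keeps the last); returns when the fingers have stopped.
- arm.pause(seconds).
- arm.ik(position, orientation): joint angles nearest the present ones, or None.
- snapshot(name): name is "scene" or "top" or "wrist"; returns the picture (420x560x3 uint8, blue, green, red); there is no depth.
- camera_info(name): a dict with "fx", "fy", "cx", "cy" (pixels), "R" (3x3) and "t" (3): a world point X has camera coordinates R X + t; the wrist camera has in their place "T_tool_cam" (4x4, takes a point from camera to tool coordinates, whose origin is the TCP and whose axes are the tool frame's). Camera axes: x right, y down, z forward; pixel columns grow to the right and rows downward; lengths in m; the calibration is good to about 2 mm. A picture is of the moment at which its call begins: read the wrist's pose just before it. camera_info takes no time and is no camera call.
A pose or a line that the arm cannot do raises arm.MotionError and nothing moves.
- ticket.finish_job(): hands the job in, once; it reports no verdict.
Readings, each from a call of its own:
- arm.read_time(): time.
- arm.read_joint_positions(): joint angles.
- arm.read_dq(): joint speeds.
- arm.read_effort(): joint torques, N m.
- arm.read_tool_pos(): TCP position.
- arm.read_eef_rot(): TCP orientation.
- arm.read_ft_force(): force on the tool from outside, world axes, zero at the start.
- arm.read_wrist_torque(): the same for the moment, N m.
- arm.read_opening(): opening from 0.0 (shut) to 1.0 (fully open).
Only numpy, scipy, OpenCV 4.12 (cv2) and the standard library are available. Lean on these libraries where they do the work, as an engineer would, in place of code of your own. Each camera call takes 0.05 s, during which the arm holds its last target. There are 200 camera calls.

TASK

Take the small clip-on picture light off the parking rail and clip it onto the steel tab at the top of the leaning drawing board: it must sit fully home, the edge of the tab up against the clamp's throat, even after you let go, square to the board, with both jaws gripping the tab, all of the jaw's width on the tab and the light bar out over the drawing side. Leave the spare clip where it is on the rail, do not push the board to another slope, and let go of the light.

Things in the scene. Friction and masses are not known exactly. Their poses are not given: they have to be found in the camera images.
- light: Clip-on picture light: dark steel spring clamp, 90 tall, 24 wide, clamped upright on the rail. Origin: middle of the lower end of the flat fixed jaw's gripping face. z up from jaws to handles, y along the width, x square to that face, towards the light bar. Flat jaw x 0 to 5, z 0 to 50; throat, where a plate's edge stops, at z 34; pivot x -6, z 42 (all mm). About 0.12 kg.
- light_jaw (a joint): Opening of the light's sprung jaw, on its -x side: 0 = jaws shut, 0.16 = gripping 5 mm plate, 0.50 = handles fully squeezed; then its round gripping bar (z = 10 mm) stands 15 mm from the flat jaw.
- light_handles (a point): Point midway between the squeezed handles (light frame x -6, y 0, z 71 mm; same axes). Handles are 24 mm wide, z 52 to 90. Fixed one: outer face x = +10. Sprung one, on the -x side: top end at x = -37 when on 5 mm plate; squeezed fully (about 13 N) its outer face is x = -22, parallel to the other, 32 mm over both.
- light_head (a point): Centre of the aluminium light bar, 24 x 90 x 16 mm (light frame x 72, y 0, z 17 mm), on a thin arm that leaves the flat jaw at z = 22 mm.
- spare: Plain spare spring clamp of the same make without light bar, also on the rail, same origin and axes; about 130 mm along the rail from the light, on either side of it.
- rail: Parking rail: wooden foot 90 x 240 x 16 mm with an upright steel plate along its y, 5 mm thick, 230 mm long, top edge 85 mm above the desk. Origin under its centre. The clamps straddle the top edge, flat jaw and light bar on its +x side.
- rail_edge (a point): Middle of the rail plate's top edge; axes of the rail.
- easel: Wooden base of the table easel, 200 x 200 x 14 mm, fixed; origin under its centre. The board is hinged at x = +50, z = 36 mm and leans back over the base towards the robot; its drawing side faces +x and up.
- board (a joint): Lean of the drawing board from upright, rad, towards the base's -x. A stiff friction hinge: stays where it is unless pushed by about 14 N square to the board.
- tab_top (a point): Middle of the top edge of the steel tab on top of the board: 5 mm thick, 56 mm wide, standing 42 mm proud of the board (14 mm thick, 170 mm wide). Axes lean with it: z up along the tab out of its top edge, y along that edge, x square to it out of the drawing side. Seated and square, the light's origin is at x = 2.5, z = -34 mm here.
Mind the look-alikes: they are no part of the job. Leave any green look-alike of the light alone.

How it is judged:
By the outcome, as a careful person would: the job done as asked, in the order asked, and still so for the second after the job is handed in, with the robot touching nothing.
It also fails if it takes over 58 s, if anything falls off the work surface, if the arm or the gripper's body presses on something with over 40 N, if the wrist force passes 120 N, or if a joint passes its speed limit or range.

## Working session

There is one attempt and no reset: what is moved stays moved. The work goes in short steps, each a Python script; the robot and the scene stay as the last script left them, time stands still between calls to the robot, and variables do not carry over. Pictures are saved under pics/ and viewed, about 8 in all and at most 12, crops included, and the job is handed in when it is done.

```bash
ls; mkdir -p pics; python3 - <<'E'
from station import arm, snapshot, camera_info, ticket
import cv2,numpy as np
for n in ["scene","top"]:
    im=snapshot(n); cv2.imwrite(f"pics/{n}0.png",im)
    c=camera_info(n); print(n,{k:np.round(v,4).tolist() for k,v in c.items()})
print(camera_info("wrist")); print(arm.read_eef_rot(),arm.read_time())
E
```

```text
pics
scene {'fx': 470.6345, 'fy': 470.6345, 'cx': 292.6698, 'cy': 213.0104, 'R': [[0.8118, 0.5836, 0.0194], [0.4502, -0.6045, -0.6572], [-0.3718, 0.5422, -0.7535]], 't': [-0.3445, -0.1997, 1.4378]}
top {'fx': 403.8798, 'fy': 403.8798, 'cx': 278.9155, 'cy': 209.7618, 'R': [[0.0176, -0.9997, 0.016], [-0.9909, -0.0196, -0.1328], [0.1331, -0.0136, -0.991]], 't': [-0.1466, 0.4881, 1.0566]}
{'fx': 300.8146638735249, 'fy': 300.8146638735249, 'cx': 280.24523312814034, 'cy': 205.7759784793219, 'T_tool_cam': array([[ 3.35017704e-04, -3.17025858e-01,  9.48416835e-01,
        -6.99082447e-02],
       [ 9.99999922e-01, -9.29618436e-05, -3.84313070e-04,
        -8.49304224e-04],
       [ 2.10003758e-04,  9.48416890e-01,  3.17025802e-01,
        -8.19381780e-02],
       [ 0.00000000e+00,  0.00000000e+00,  0.00000000e+00,
         1.00000000e+00]])}
[ 0.13749918  0.69359739 -0.13912612  0.69329688] 0.1
```

View pics/scene0.png

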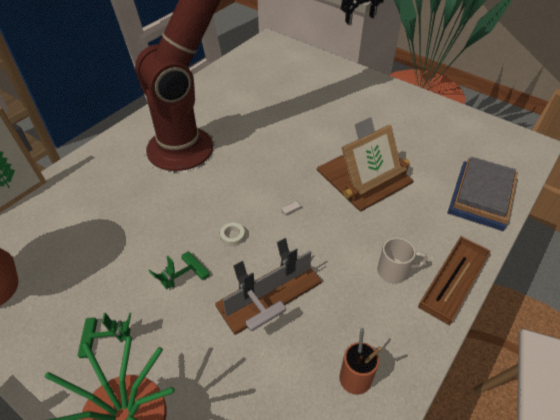

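View pics/top0.png

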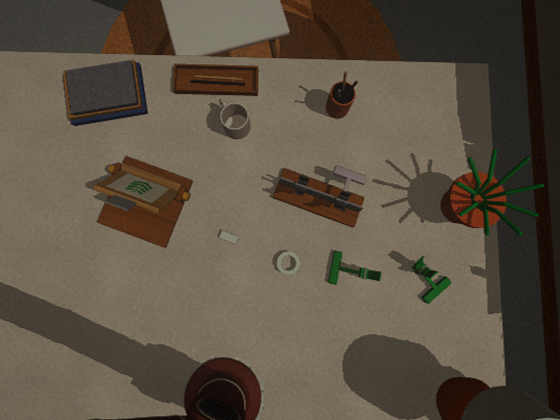

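The scene shows the rail at (268,290) with two dark clamps: the left one, at (243,280), has an aluminium bar at (265,316). The right one, at (288,258), is plain. Two green look-alikes lie loose at (180,270) and (105,330). The easel with its tab is at (370,150). The light must be the dark clamp with the bar, which is at (350,175) in the top view. I'll confirm that in an enlarged crop.

```bash
python3 - <<'E'
import cv2,numpy as np
s=cv2.imread("pics/scene0.png");t=cv2.imread("pics/top0.png")
f=lambda im,x,y,w=134,h=100:cv2.resize(im[y:y+h,x:x+w],(400,300),interpolation=cv2.INTER_CUBIC)
m=np.vstack([np.hstack([f(s,205,232),f(s,310,110)]),np.hstack([f(t,255,140),f(t,75,145)])])
m=cv2.convertScaleAbs(m,alpha=1.5)
cv2.imwrite("pics/mos0.png",m)
E
```

```text
(no output)
```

View pics/mos0.png

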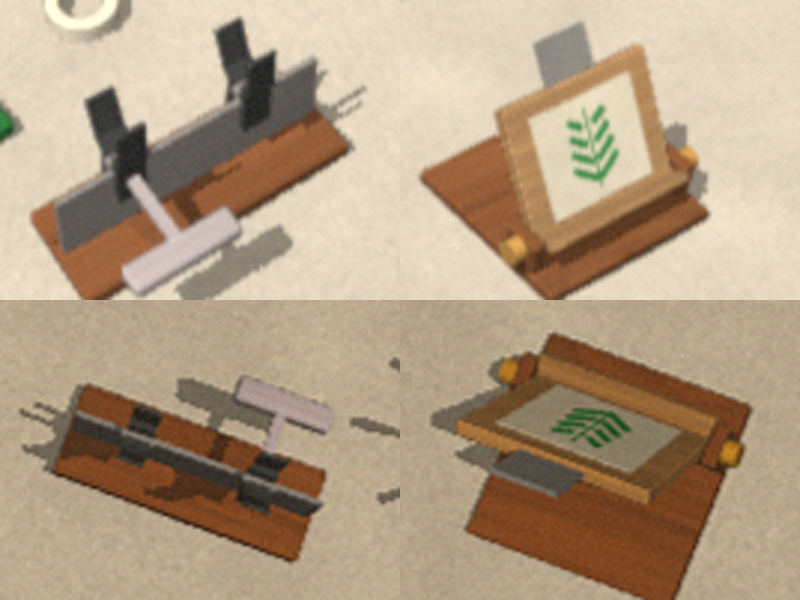

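The crop confirms it: the clamp at mosaic (130,150), dark with the grey bar, is the light. The plain clamp at (250,75) is the spare, and the green ones are not on the rail. Next I triangulate from picked corners.

```bash
cat > h.py <<'E'
import numpy as np, cv2
from scipy.spatial.transform import Rotation as Rn
from station import arm, snapshot, camera_info, ticket
def wristcam():
    c=camera_info("wrist"); T=np.eye(4); T[:3,:3]=Rn.from_quat(arm.read_eef_rot()).as_matrix(); T[:3,3]=arm.read_tool_pos()
    W=np.linalg.inv(T@c["T_tool_cam"]); return dict(c,R=W[:3,:3],t=W[:3,3])
def ray(c,p):
    R=np.array(c["R"]); d=R.T@np.array([(p[0]-c["cx"])/c["fx"],(p[1]-c["cy"])/c["fy"],1]); return -R.T@np.array(c["t"]), d/np.linalg.norm(d)
def onz(c,p,z):
    o,d=ray(c,p); return o+d*(z-o[2])/d[2]
def tri(*cp):
    A=0;b=0
    rs=[ray(c,p) for c,p in cp]
    for o,d in rs: P=np.eye(3)-np.outer(d,d); A=A+P; b=b+P@o
    X=np.linalg.solve(A,b); e=max(np.linalg.norm((np.eye(3)-np.outer(d,d))@(X-o)) for o,d in rs)
    return X,e
def proj(c,X):
    q=np.array(c["R"])@X+np.array(c["t"]); return np.array([c["fx"]*q[0]/q[2]+c["cx"],c["fy"]*q[1]/q[2]+c["cy"]])
E
python3 - <<'E'
from h import *
np.set_printoptions(precision=4,suppress=True)
S=camera_info("scene");T=camera_info("top");k=134/400
sr=lambda x,y:(205+x*k,232+y*k); se=lambda x,y:(310+(x-400)*k,110+y*k)
tr=lambda x,y:(255+x*k,140+(y-300)*k); te=lambda x,y:(75+(x-400)*k,145+(y-300)*k)
P={}
for n,a,b in [("plate-y",sr(55,205),tr(321,505)),("plate+y",sr(313,60),tr(75,414)),
 ("barA",sr(123,265),tr(333,410)),("barB",sr(237,210),tr(243,378)),
 ("tab+y",se(584,22),te(492,478)),("tab-y",se(534,43),te(560,496)),
 ("tabbot+y",se(592,65),te(505,457)),("tabbot-y",se(545,90),te(582,475)),
 ("board+y",se(640,46),te(458,427)),("board-y",se(497,112),te(655,495)),]:
    X,e=tri((S,a),(T,b)); P[n]=X; print(n,X,e)
for n,p,z in [("foot",tr(85,384),.016),("foot",tr(325,470),.016),("foot",tr(298,560),.016),("foot",tr(52,472),.016),
 ("base",te(555,333),.014),("base",te(750,405),.014),("base",te(675,602),.014),("base",te(467,530),.014)]: print(n,onz(T,p,z))
for n,p,z in [("Splate-",sr(55,205),.085),("Splate+",sr(313,60),.085)]: print(n,onz(S,p,z))
for n,p,z in [("Tplate-",tr(321,505),.085),("Tplate+",tr(75,414),.085)]: print(n,onz(T,p,z))
E
```

```text
plate-y [ 0.4932 -0.3541  0.0744] 0.0011374637731211233
plate+y [ 0.5697 -0.1379  0.0747] 0.0010082533520666605
barA [ 0.5717 -0.365   0.0898] 0.0031559561058901527
barB [ 0.6035 -0.2844  0.0831] 0.0014055850912162188
tab+y [0.481  0.2761 0.1662] 0.005053435704491403
tab-y [0.4649 0.2176 0.1724] 0.0024070201924809016
tabbot+y [0.5002 0.2799 0.1254] 0.0002943940195172442
tabbot-y [0.4862 0.2141 0.1321] 0.0006013673592705347
board+y [0.5252 0.3186 0.1339] 0.0025144456691843227
board-y [0.4708 0.1522 0.1405] 0.0019269148768470469
foot [ 0.6102 -0.1483  0.016 ]
foot [ 0.5335 -0.372   0.016 ]
foot [ 0.4494 -0.3463  0.016 ]
foot [ 0.5265 -0.1192  0.016 ]
base [0.6357 0.2877 0.014 ]
base [0.5712 0.1035 0.014 ]
base [0.3881 0.1628 0.014 ]
base [0.45   0.3549 0.014 ]
Splate- [ 0.499  -0.3574  0.085 ]
Splate+ [ 0.5742 -0.1437  0.085 ]
Tplate- [ 0.4909 -0.3525  0.085 ]
Tplate+ [ 0.5667 -0.1384  0.085 ]
```

```bash
cat >> h.py <<'E'
def toolq(xl,zl,s=1):
    "tool x = -zl (down), tool y = s*xl"
    x=-np.array(zl)/np.linalg.norm(zl); y=s*np.array(xl); y=y-x*(x@y); y/=np.linalg.norm(y)
    return Rn.from_matrix(np.column_stack([x,y,np.cross(x,y)])).as_quat()
E
python3 - <<'E'
from h import *
np.set_printoptions(precision=3,suppress=True)
a=np.deg2rad(-19); xl=np.array([np.cos(a),np.sin(a),0]); yl=np.array([-np.sin(a),np.cos(a),0]);z=np.array([0,0,1.])
th=np.deg2rad(26); xt=xl*np.cos(th)+z*np.sin(th); zt=-xl*np.sin(th)+z*np.cos(th)
tab=np.array([.473,.247,.169])
for s in (1,-1):
    q=toolq(xl,z,s); 
    g=np.array([.512,-.302,.051])+xl*-.006+z*(.071+.054)
    print(s,"grasp",arm.ik(g,q),"high",arm.ik(g+.12*z,q), "view",arm.ik(g+.1*z-s*yl*-.08,q))
    q2=toolq(xt,zt,s); p=tab-.034*zt+.0025*xt-.006*xt+(.071+.054)*zt
    print("place",p,arm.ik(p,q2),arm.ik(p+.06*zt,q2))
E
```

```text
1 grasp [ 0.137  0.744  0.605  1.759 -0.556  0.817  0.678] high [-0.072  0.721  1.032  1.639 -0.663  1.171  0.789] view [-0.104  0.636  0.778  1.692 -0.509  1.027  0.516]
place [0.432 0.261 0.249] [-1.228  0.491  0.661  2.098  0.218  0.398 -1.187] [-1.306  0.372  0.657  2.059  0.308  0.567 -1.284]
-1 grasp [-0.095  0.96   1.131  1.766 -0.982  1.101 -2.088] high [-0.108  0.769  1.134  1.64  -0.735  1.221 -2.286] view [ 0.046  0.829  1.133  1.603 -0.787  1.23  -2.138]
place [0.432 0.261 0.249] [-0.699  0.421 -0.095  2.083  0.855  0.604  1.318] [-0.7    0.322 -0.16   2.043  0.734  0.738  1.418]
```

```bash
cat >> h.py <<'E'
import pickle
def shoot(n):
    c=wristcam(); im=snapshot("wrist"); cv2.imwrite(f"pics/{n}.png",im); pickle.dump(c,open(f"pics/{n}.pkl","wb"))
E
python3 - <<'E'
from h import *
a=np.deg2rad(-19); xl=np.array([np.cos(a),np.sin(a),0]);z=np.array([0,0,1.])
q=toolq(xl,z)
tab=np.array([.473,.247,0])
arm.movep(tab-.0*xl+.32*z,q); shoot("e1")
arm.line_to(tab+.11*xl+.32*z,.2); shoot("e2")
arm.movep(np.array([.512,-.302,0])+.30*z,q); shoot("r1")
arm.line_to(np.array([.512,-.302,0])+.10*xl+.30*z,.2); shoot("r2")
print(arm.read_time())
f=lambda n:cv2.resize(cv2.imread(f"pics/{n}.png"),(400,300),interpolation=cv2.INTER_AREA)
cv2.imwrite("pics/mos1.png",cv2.convertScaleAbs(np.vstack([np.hstack([f("e1"),f("e2")]),np.hstack([f("r1"),f("r2")])]),alpha=1.4))
E
```

```text
5.0667
```

View pics/mos1.png

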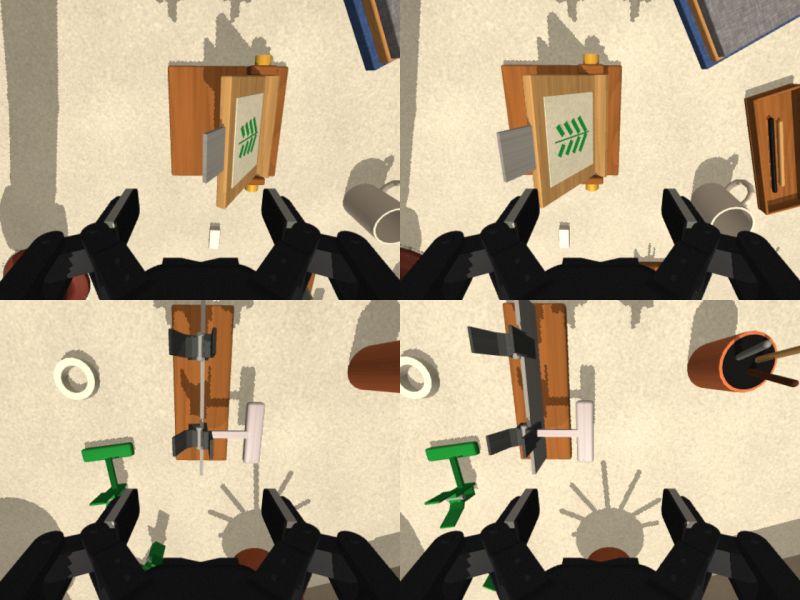

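```bash
python3 - <<'E'
from h import *
def f(n,x,y,w,h): 
    im=cv2.convertScaleAbs(cv2.imread(f"pics/{n}.png")[y:y+h,x:x+w],alpha=1.4); return cv2.resize(im,(400,300),interpolation=cv2.INTER_CUBIC)
m=np.vstack([np.hstack([f("e1",260,170,133,100),f("e2",120,165,133,100)]),np.hstack([f("r1",235,160,133,100),f("r2",115,160,133,100)])])
cv2.imwrite("pics/mos2.png",m)
E
```

```text
(no output)
```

View pics/mos2.png

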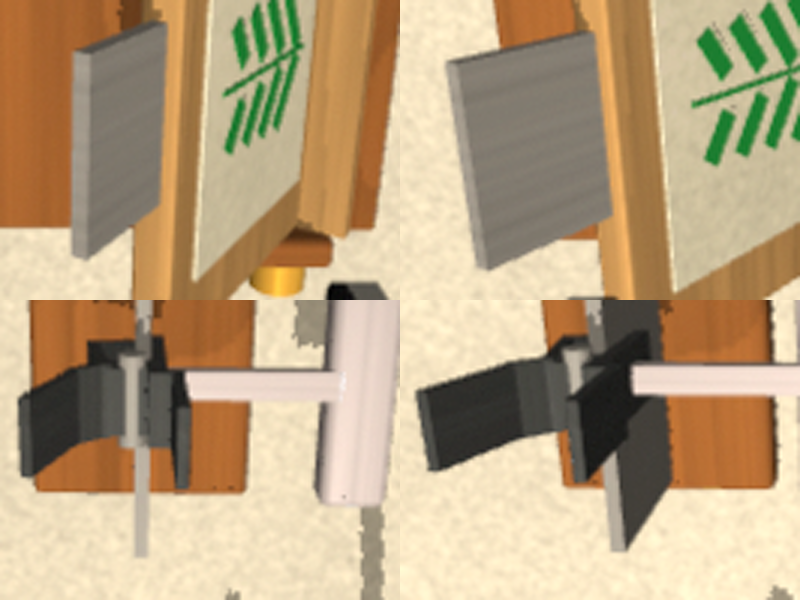

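```bash
python3 - <<'E'
from h import *
np.set_printoptions(precision=4,suppress=True)
C={n:pickle.load(open(f"pics/{n}.pkl","rb")) for n in("e1","e2","r1","r2")}
O={"e1":(260,170,0,0),"e2":(120,165,400,0),"r1":(235,160,0,300),"r2":(115,160,400,300)}
def px(n,p): o=O[n]; return (o[0]+(p[0]-o[2])*.3325,o[1]+(p[1]-o[3])/3)
def T(n,a,pa,b,pb): X,e=tri((C[a],px(a,pa)),(C[b],px(b,pb))); print(n,X,"%.4f"%e); return X
A=T("ft+","e1",(88,51),"e2",(463,61)); B=T("ft-","e1",(88,252),"e2",(488,268))
Cc=T("fb+","e1",(166,22),"e2",(594,32)); D=T("fb-","e1",(158,206),"e2",(612,214))
T("bt+","e1",(73,53),"e2",(448,63)); T("bt-","e1",(73,257),"e2",(476,266))
y=(A-B+Cc-D); print("w",np.linalg.norm(A-B),np.linalg.norm(Cc-D),np.linalg.norm(A-Cc),np.linalg.norm(B-D))
y/=np.linalg.norm(y); z=(A+B-Cc-D)/2; z-=y*(y@z); z/=np.linalg.norm(z); x=np.cross(y,z)
print("x",x,"y",y,"z",z,"yaw",np.degrees(np.arctan2(-y[0],y[1])),"tilt y",np.degrees(np.arcsin(y[2])),"lean",np.degrees(np.arccos(z[2])))
print("tabtop",(A+B)/2-.0025*x)
print("--light")
T("fh+","r1",(189,403),"r2",(581,399)); T("fh-","r1",(189,487),"r2",(587,482))
T("sh+","r1",(20,397),"r2",(418,392)); T("sh-","r1",(27,477),"r2",(430,470))
T("plate-","r1",(140.5,556),"r2",(618.5,550))
p=onz(C["r1"],px("r1",(140.5,556)),.085); r=onz(C["r1"],px("r1",(143.5,310)),.085); print(p,r,np.degrees(np.arctan2(-(r-p)[0],(r-p)[1])))
for n,x0,y0,x1,y1 in [("r1",268,222,318,222),]: pass
# foot -y edge and bar corners
T("bar-","r1",(319,502),"r2",(0,0)) if 0 else None
for n,u in [("barTL",(331,300)),]: pass
E
```

```text
ft+ [0.4857 0.269  0.1737] 0.0000
ft- [0.4687 0.2178 0.178 ] 0.0007
fb+ [0.5072 0.2617 0.142 ] 0.0000
fb- [0.4888 0.2088 0.1423] 0.0004
bt+ [0.4821 0.2697 0.1738] 0.0000
bt- [0.4647 0.218  0.1767] 0.0002
w 0.054119036796045794 0.055965128921492587 0.038908915149145566 0.04191162301615389
x [ 0.7971 -0.2464  0.5513] y [ 0.3215  0.946  -0.042 ] z [-0.5112  0.2107  0.8332] yaw -18.77218021190442 tilt y -2.4068510730562425 lean 33.56626267076036
tabtop [0.4752 0.244  0.1744]
--light
fh+ [ 0.5301 -0.2931  0.1371] 0.0004
fh- [ 0.523  -0.3146  0.1406] 0.0002
sh+ [ 0.4869 -0.2777  0.1326] 0.0002
sh- [ 0.4814 -0.2987  0.1364] 0.0001
plate- [ 0.4953 -0.3558  0.0842] 0.0001
[ 0.4954 -0.3555  0.085 ] [ 0.524  -0.2742  0.085 ] -19.388622413752188
```

```bash
cat >> h.py <<'E'
a=np.deg2rad(-19.2); xl=np.array([np.cos(a),np.sin(a),0]);yl=np.array([-np.sin(a),np.cos(a),0]);zw=np.array([0,0,1.])
L0=np.array([.5172,-.3012,.051]); qg=toolq(xl,zw)
def st(m): print(m,"t%.2f"%arm.read_time(),"op%.3f w%.1f"%(arm.read_opening(),85*arm.read_opening()),"F",np.round(arm.read_ft_force(),1),"p",np.round(arm.read_tool_pos(),4))
E
python3 - <<'E'
from h import *
g=lambda c,dz=0:L0+xl*c+zw*(.071+.054+dz)
arm.movep(g(-.0135,.12),qg); st("above")
arm.line_to(g(-.0135),.15); st("down")
arm.move_gripper(56/85,40); st("56")
for w in (48,44,40,36,33):
    arm.line_to(g(.010-w/2000),.05); arm.move_gripper(w/85,40); st(w)
shoot("g1")
v=cv2.convertScaleAbs(np.hstack([cv2.imread("pics/g1.png"),]),alpha=1.4); cv2.imwrite("pics/g1v.png",v)
E
```

```text
above t5.58 op1.005 w85.4 F [ 1.2 -0.2  0.2] p [ 0.5035 -0.2965  0.2972]
down t6.53 op0.997 w84.7 F [-0.1 -0.  -0.1] p [ 0.5051 -0.2974  0.1767]
56 t6.93 op0.659 w56.0 F [ 1.3  0.2 -0.3] p [ 0.5046 -0.2968  0.1764]
48 t7.43 op0.566 w48.1 F [ 0.3 -0.2 -1.2] p [ 0.504  -0.2966  0.176 ]
44 t7.91 op0.520 w44.2 F [-2.7  0.1  5.3] p [ 0.5056 -0.2973  0.1765]
40 t8.38 op0.475 w40.4 F [-1.3  0.2  5. ] p [ 0.5085 -0.2983  0.1768]
36 t8.84 op0.431 w36.6 F [-0.9  0.8  7.1] p [ 0.5104 -0.299   0.1772]
33 t9.31 op0.394 w33.5 F [-0.7  1.   8.6] p [ 0.5119 -0.2996  0.1774]
```

View pics/g1v.png

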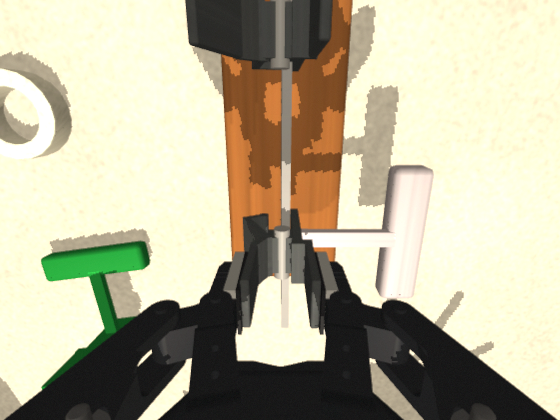

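The light (bar at (405,230)) is squeezed between the pads at (245,290)/(320,290). The spare at the top is untouched. I'll finish the squeeze and lift off.

```bash
python3 - <<'E'
from h import *
arm.move_gripper(.30,45); st("sq")
p=np.array(arm.read_tool_pos()); 
arm.line_to(p+xl*.003+zw*.003,.05); st("shift")
arm.line_to(p+xl*.004+zw*.05,.08); st("up")
arm.line_to(p+xl*.004+zw*.17,.2); st("up2")
shoot("g2"); im=snapshot("scene")
cv2.imwrite("pics/g2v.png",cv2.convertScaleAbs(np.hstack([cv2.resize(cv2.imread("pics/g2.png")[100:400,100:500],(400,300)),cv2.resize(im[150:350,150:417],(400,300))]),alpha=1.4))
E
```

```text
sq t9.57 op0.366 w31.1 F [-1.1  1.3  9.1] p [ 0.5125 -0.2999  0.1778]
shift t9.86 op0.364 w30.9 F [-0.7  0.1 -1.3] p [ 0.5155 -0.3007  0.1803]
up t10.60 op0.360 w30.6 F [-0.1  0.4 -1.7] p [ 0.5161 -0.3009  0.2276]
up2 t11.35 op0.365 w31.0 F [-0.6  0.3 -1.2] p [ 0.5158 -0.3006  0.3463]
```

View pics/g2v.png

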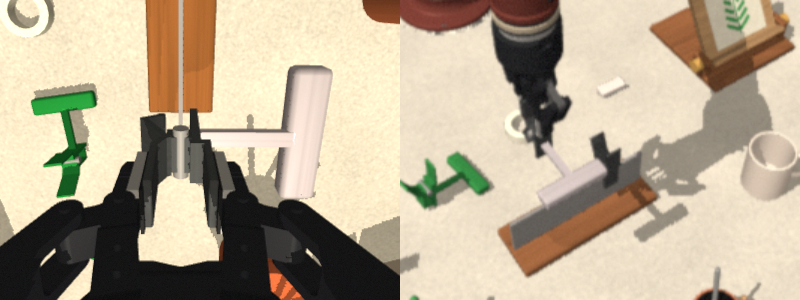

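The light is held (about 1.2 N of weight). The rail and spare are in place. Moving to pre-insertion above the tab for a close check.

```bash
cat >> h.py <<'E'
b=np.deg2rad(-18.9); lean=np.deg2rad(33.3); xh=np.array([np.cos(b),np.sin(b),0]); yt=np.array([-np.sin(b),np.cos(b),0])
xt=xh*np.cos(lean)+zw*np.sin(lean); zt=-xh*np.sin(lean)+zw*np.cos(lean)
TT=np.array([.4752,.244,.1744]); qp=toolq(xt,zt)
def tp(dx,dz,dy=0): return TT+xt*(.0025-.006+dx)+zt*(-.034+.1268+dz)+yt*dy
E
python3 - <<'E'
from h import *
p=np.array(arm.read_tool_pos())
arm.movep(tp(.004,.09),qp); st("pre")
arm.line_to(tp(.004,.045),.1); st("pre2")
shoot("p1"); im=snapshot("scene")
cv2.imwrite("pics/p1v.png",cv2.convertScaleAbs(np.hstack([cv2.resize(cv2.imread("pics/p1.png")[120:345,130:430],(480,360),interpolation=cv2.INTER_CUBIC),cv2.resize(im[80:230,280:413],(320,360),interpolation=cv2.INTER_CUBIC)]),alpha=1.4))
E
```

```text
pre t13.53 op0.364 w30.9 F [ 1.2  0.6 -0.9] p [0.3813 0.2757 0.3275]
pre2 t14.12 op0.358 w30.5 F [-0.6  0.2 -0.4] p [0.4042 0.2684 0.2899]
```

View pics/p1v.png

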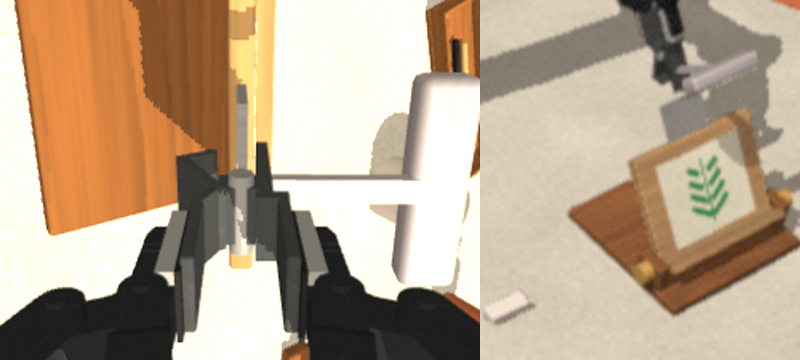

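```bash
python3 - <<'E'
from h import *
c=pickle.load(open("pics/p1.pkl","rb"))
for dx in(-.0025,.0025):
  for z in (0,-.042): 
    print(dx,z,(proj(c,TT+yt*.028+xt*dx+zt*z)-[130,120])*1.6,(proj(c,TT+xt*dx+zt*z)-[130,120])*1.6)
im=cv2.convertScaleAbs(cv2.imread("pics/p1.png")[150:250,215:348],alpha=1.1)
cv2.imwrite("pics/p1z.png",cv2.resize(im,(798,600),interpolation=cv2.INTER_CUBIC))
o=np.array(arm.read_tool_pos())-.1268*zt+.006*xt
for X in((0,.012,0),(0,.012,.034),(-.015,.012,.010),(.005,.012,0)): print("light",X,(proj(c,o+xt*X[0]+yt*X[1]+zt*X[2])-[215,150])*6)
print((proj(c,TT+yt*.028+xt*.0025)-[215,150])*6)
E
```

```text
-0.0025 0 [234.09591995 101.50039916] [234.37188916 160.27116755]
-0.0025 -0.042 [235.17781935  81.7178343 ] [235.37519095 132.25061845]
0.0025 0 [245.34892229 101.4993813 ] [245.17423342 160.27182656]
0.0025 -0.042 [244.66475762  81.71649253] [244.53979924 132.25051576]
light (0, 0.012, 0) [446.71553576 356.86062781]
light (0, 0.012, 0.034) [456.43801134 472.22338332]
light (-0.015, 0.012, 0.01) [312.82867585 386.89611807]
light (0.005, 0.012, 0) [490.12070591 356.86136205]
[410.05845858 200.62267987]
```

View pics/p1z.png

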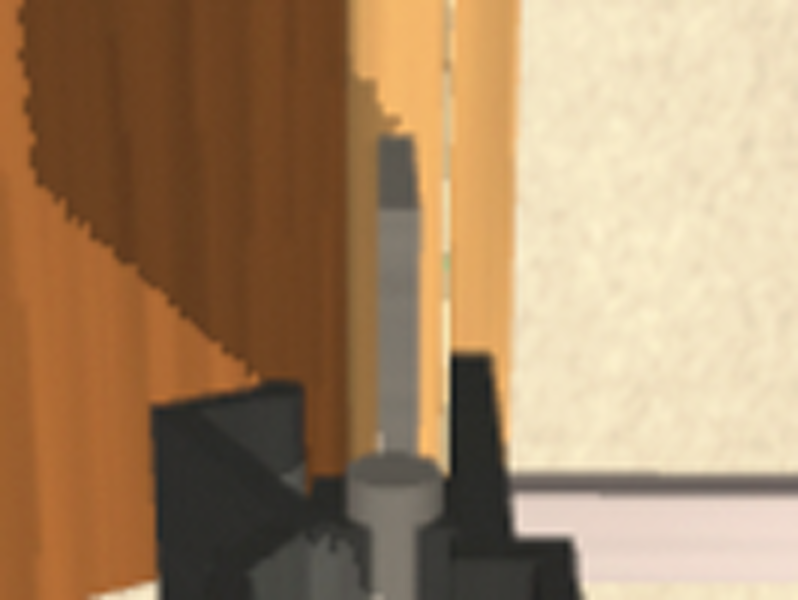

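The tab top is at crop (378–419, 208), between the flat jaw (450–493) and the sprung jaw (≤305). It is parallel to them and about 1 mm off the prediction, so I correct for that and insert.

```bash
cat >> h.py <<'E'
TT=TT+.001*xt-.001*yt
E
python3 - <<'E'
from h import *
fz=lambda:np.array([np.array(arm.read_ft_force())@v for v in(xt,yt,zt)])
f0=fz(); arm.line_to(tp(.004,.040),.05); arm.line_to(tp(.0025,.012),.06); arm.pause(.15); f0=fz(); st("near"); print(f0)
d=.012
while d>-.010:
    d-=.0015; arm.line_to(tp(.0025 if d>.004 else .002,d),.03); arm.pause(.05); f=fz()-f0; print("%.4f"%d,f.round(1), "act %.4f"%((np.array(arm.read_tool_pos())-tp(0,0))@zt))
    if f[2]>4 or abs(f[0])>6: break
st("end"); shoot("i1")
E
```

```text
near t15.24 op0.359 w30.5 F [-0.2  0.1 -1.5] p [0.4204 0.2619 0.2622]
[-1.03142497  0.06266611 -1.14299028]
0.0105 [0.1 0.6 0.1] act 0.0106
0.0090 [0.5 0.2 0.3] act 0.0090
0.0075 [-0.3 -0.2 -0.5] act 0.0074
0.0060 [0.5 0.1 0.3] act 0.0060
0.0045 [ 0.1  0.9 -0.4] act 0.0044
0.0030 [ 0.7 -0.7 -0.4] act 0.0030
0.0015 [ 0.1 -0.5  4.6] act 0.0018
end t17.34 op0.364 w31.0 F [-2.7  0.5  2.4] p [0.4255 0.2602 0.2532]
```

```bash
python3 - <<'E'
from h import *
fz=lambda:np.array([np.array(arm.read_ft_force())@v for v in(xt,yt,zt)])
f0=np.array([-1.0,0.1,-1.1])
d=.0015; dx=.002
while dx>-.003:
    dx-=.0005; arm.line_to(tp(dx,d),.03); arm.pause(.05); f=fz()-f0; print("dx %.4f"%dx,f.round(1))
    if f[0]>2.5: break
for k in range(3):
    f=fz()-f0
    if f[2]>6: break
    d-=.0005; arm.line_to(tp(dx,d),.03); arm.pause(.05); print("d %.4f"%d,(fz()-f0).round(1))
st("seat"); print(dx,d); shoot("i2"); im=snapshot("scene")
cv2.imwrite("pics/i2v.png",cv2.convertScaleAbs(np.hstack([cv2.resize(cv2.imread("pics/i2.png")[120:345,130:430],(480,360),interpolation=cv2.INTER_CUBIC),cv2.resize(im[80:230,280:413],(320,360),interpolation=cv2.INTER_CUBIC)]),alpha=1.2))
E
```

```text
dx 0.0015 [2.3 0.1 6.9]
dx 0.0010 [ 3.1 -1.   7.2]
seat t17.99 op0.365 w31.0 F [-1.8 -0.3  6.3] p [0.4254 0.2602 0.253 ]
0.001 0.0015
```

View pics/i2v.png

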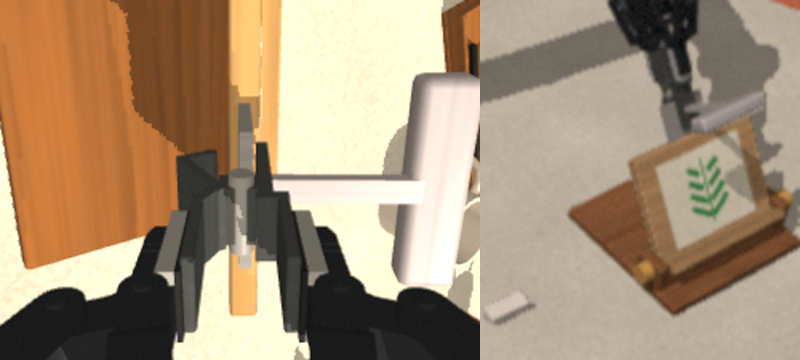

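The tab at (246,105–265) is inside the gap, close to the flat jaw, and the throat is in contact. Next comes a staged release that offsets the pads' backward swing.

```bash
python3 - <<'E'
from h import *
fz=lambda:np.array([np.array(arm.read_ft_force())@v for v in(xt,yt,zt)])
f0=np.array([-1.0,0.1,-1.1])
d=.0015; dx=.0003
arm.line_to(tp(dx,d),.03); print((fz()-f0).round(1))
for i,w in enumerate((34,36.5,39,41.5,44,46.5,49,52)):
    d-=.0006
    arm.move_gripper(w/85,40); arm.line_to(tp(dx-(w-31)/2000,d),.05); print(w,"%.1f"%(85*arm.read_opening()),(fz()-f0).round(1))
st("rel")
arm.line_to(tp(-.011,d+.001),.05); arm.move_gripper(62/85); st("open62"); print((fz()-f0).round(1))
shoot("k1"); im=snapshot("scene")
cv2.imwrite("pics/k1v.png",cv2.convertScaleAbs(np.hstack([cv2.resize(cv2.imread("pics/k1.png")[120:345,130:430],(480,360),interpolation=cv2.INTER_CUBIC),cv2.resize(im[80:230,280:413],(320,360),interpolation=cv2.INTER_CUBIC)]),alpha=1.2))
E
```

```text
[ 3.6 -0.9  5.5]
34 34.2 [5.  0.4 2.3]
36.5 36.5 [ 4.7 -0.6  1.5]
39 39.3 [4.6 0.  1.8]
41.5 41.5 [ 4.1 -0.9  2. ]
44 44.6 [ 5.1 -0.1  2.1]
46.5 46.4 [ 4.  -0.8  2.4]
49 49.0 [ 4.7 -0.2  1.6]
52 51.9 [ 4.7 -0.6  2.5]
rel t22.07 op0.611 w51.9 F [ 2.  -1.2  3.2] p [0.4186 0.2624 0.2424]
open62 t22.59 op0.729 w62.0 F [ 0.2  0.2 -0.3] p [0.4162 0.2631 0.242 ]
[0.9 0.1 0.8]
```

View pics/k1v.png

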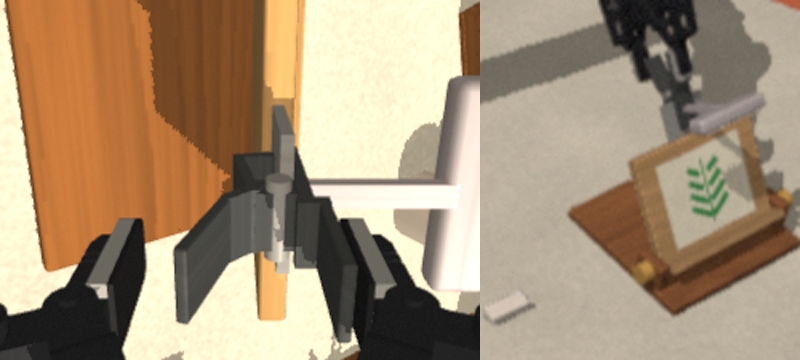

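It is released and clipped, with the jaws shut on the tab and the bar on the drawing side. To make sure it is home, I'll back off, close the fingers and press gently on the top of the fixed handle. The contact height shows the seating.

```bash
python3 - <<'E'
from h import *
fz=lambda:np.array([np.array(arm.read_ft_force())@v for v in(xt,yt,zt)])
arm.line_to(np.array(arm.read_tool_pos())+.075*zt,.12); arm.move_gripper(0,30)
# TCP centred over light x=+7, tip 73 mm ahead, handle top at light z=90 -> tab z 56
top=lambda dz:TT+xt*(.0025+.007)+zt*(.056+.073+dz)
shoot("k2")
arm.line_to(top(.02),.1); arm.line_to(top(.006),.06); arm.pause(.15); f0=fz(); st("near")
d=.006
while d>-.006:
    d-=.0005; arm.line_to(top(d),.02); arm.pause(.03); f=fz()-f0
    print("%.4f"%d,f.round(1),"act %.4f"%((np.array(arm.read_tool_pos())-top(0))@zt))
    if f[2]>10 or abs(f[0])>6: break
arm.line_to(top(.05),.1); st("off"); shoot("k3")
E
```

```text
near t25.11 op0.001 w0.1 F [-0.3 -0.3 -0.5] p [0.413  0.2644 0.293 ]
0.0055 [1.6 1.5 0.3] act 0.0056
0.0050 [ 0.9  0.6 -0.8] act 0.0050
0.0045 [ 0.2  0.4 -0.1] act 0.0045
0.0040 [-0.9 -0.7  0. ] act 0.0040
0.0035 [ 0.7  0.7 -0.1] act 0.0035
0.0030 [ 0.6 -0.1  0.5] act 0.0030
0.0025 [ 0.4  0.6 -0.6] act 0.0025
0.0020 [0.4 0.7 0.2] act 0.0020
0.0015 [ 0.2 -0.   0.2] act 0.0015
0.0010 [-0.1  0.6  4.4] act 0.0012
0.0005 [ 0.7 -1.   8.6] act 0.0011
-0.0000 [ 1.4 -1.8 12.4] act 0.0011
off t29.16 op-0.002 w-0.2 F [-0.8  0.3  0.4] p [0.3903 0.2717 0.3294]
```

```bash
python3 - <<'E'
from h import *
p=np.array(arm.read_tool_pos()); arm.line_to(p+.06*zt,.2)
base=np.array([TT[0],TT[1],0])
for k,(dx,dy,h) in {"f1":(.0,.03,.40),"f2":(.11,.0,.38)}.items():
    arm.movep(base+xl*dx+yl*dy+zw*h,qg); arm.pause(.1); shoot(k)
st("v"); s=snapshot("scene");t=snapshot("top"); cv2.imwrite("pics/sF.png",s); cv2.imwrite("pics/tF.png",t)
f=lambda im,x,y,w,h:cv2.convertScaleAbs(cv2.resize(im[y:y+h,x:x+w],(400,300),interpolation=cv2.INTER_CUBIC),alpha=1.3)
F1,F2=cv2.imread("pics/f1.png"),cv2.imread("pics/f2.png")
c2=pickle.load(open("pics/f2.pkl","rb")); c1=pickle.load(open("pics/f1.pkl","rb"))
u1=proj(c1,TT).astype(int); u2=proj(c2,TT).astype(int); print(u1,u2)
cr=lambda F,u:f(F,max(0,u[0]-45),max(0,u[1]-55),133,100)
cv2.imwrite("pics/fin.png",np.vstack([np.hstack([cr(F1,u1),cr(F2,u2)]),np.hstack([f(s,205,110,240,180),f(s,330,95,107,80)])]))
E
```

```text
v t31.38 op0.001 w0.1 F [-0.4 -0.7  0.1] p [0.5785 0.2086 0.3804]
[282 216] [167 195]
```

View pics/fin.png

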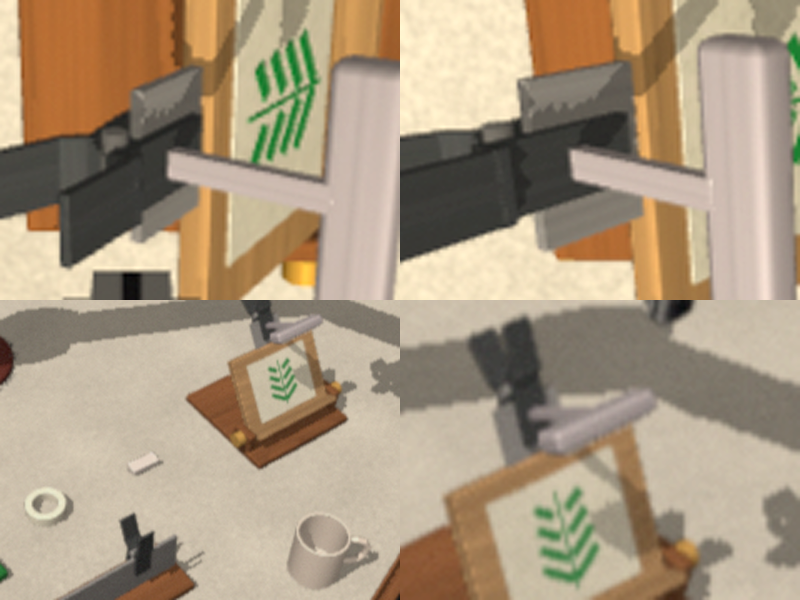

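The final views show the clamp straddling the tab mid-width with both tab sides visible (crop f2, 520–640 by 65–245). The jaws are parallel to the tab, the bar is over the drawing side, and the spare is still on the rail at (138,540). Handing in.

```bash
python3 - <<'E'
from h import *
a=cv2.imread("pics/scene0.png",0)[145:190,350:400];b=cv2.imread("pics/sF.png",0)
r=cv2.matchTemplate(b[135:200,340:410],a,cv2.TM_CCOEFF_NORMED); _,v,_,l=cv2.minMaxLoc(r); print("board shift px",l[0]-10,l[1]-10,v)
ticket.finish_job(); print(arm.read_time())
E
```

```text
board shift px 0 0 0.9587098956108093
the job is handed in; nothing more can be done
the job is handed in; nothing more can be done
```

I took the light off the rail and clipped it onto the tab. I let go of it and handed the job in at about 31 s of the 58 s limit; the station reports no verdict.

- **Seating:** The throat met the tab edge at about 1.5 mm above the predicted height. After letting go I pressed 12 N on the top of the fixed handle and it did not slide. Contact there was at +1.1 mm. Both readings fit a tab-height estimate 1 to 1.5 mm low, so I take the light as fully home. I judged this from contact, not from a direct view of the throat.
- **Position:** The last pictures show the light square to the tab by eye, with the full jaw width on it, both jaws closed on the tab and the bar over the drawing side.
- **Rest of the scene:** The spare is still on the rail and the board shows no shift (0 px in the scene view). The robot was clear of everything when I handed in. The side force I read while inserting and releasing stayed at or below about 5 N, against the 14 N that would move the board.

No check failed. The only disagreement was that tab-height offset of 1 to 1.5 mm.

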